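Set out the bench for splitting a cell culture

TASK

Set the bench out for splitting the cells: in a straight row behind the white warming plate stand the green-capped enzyme vial, centred on the plate, with the white-capped wash bottle on its left and the blue-capped medium bottle on its right (seen from the plate's front panel), leaving about 3 cm between neighbours and between the bottles and the plate, and stack the yellow-ringed fresh dish squarely on the pink dish in the steel tray. Only when all that is ready, lay the culture flask flat on the middle of the plate, lengthwise with its cap towards the vial, keeping it level on the way. Set everything down without dropping it and leave the pink dish, the amber bottle and the timer where they are.

Things in the scene. Friction and masses are not known exactly. Their poses are not given: they have to be found in the camera images.
- plate: Warming plate, fixed: white housing, dark steel top 118 x 116 mm and 40 mm high, grey panel with knob and display in front, blue strip along the front of its top. Origin: on the bench under the middle of the dark top; +x to its back (away from the panel), +y to its left, z up. Housing 124 mm wide, back face at x = +62 mm, panel at -95 mm. It and the steel tray trade sides between starts.
- enzyme_mid (a point): Enzyme vial: white upright round tube, 28 mm diameter, 70 mm tall, the top 20 mm a green cap of the same width; 50 g. Point: its centre, 35 mm above its foot; z up. A good row line is 114 mm behind the plate's origin, the bottles' centres 67 mm either side of the vial's.
- wash_mid (a point): Wash bottle: small round glass bottle of pale clear liquid with a white cap. Body 46 mm diameter up to 52 mm height, then a shoulder; cap 35 mm diameter from 64 to 85 mm height; 120 g. Stands upright. Point: its centre, 42.5 mm above its foot; z up.
- medium_mid (a point): Medium bottle: same shape and size as the wash bottle (body 46 mm diameter, cap 35 mm diameter from 64 to 85 mm height), with pink liquid and a blue cap; 120 g. Point: its centre, 42.5 mm above its foot; z up.
- fresh_mid (a point): Fresh culture dish: round covered dish, 60 mm diameter, 15 mm tall, flat top and bottom, white inside with a bright yellow ring round it; 30 g, lying flat on the bench. Point: its centre, 7.5 mm above its underside; z up. The 60 mm wide lid rim spans 4 to 15 mm above the underside.
- seeded_mid (a point): Pink culture dish, same size (60 mm diameter, 15 mm tall, flat top), without ring, loose in the shallow steel tray (200 x 160 mm, floor 2 mm thick, rim 12 mm high, fixed). The fresh dish goes squarely on top of it; it stays where it is. Point: its centre, 7.5 mm above its underside; z up.
- flask_mid (a point): Culture flask lying flat: clear, pink liquid, orange cap; 95 mm long with cap, 52 wide, 26 high, 55 g. Point: middle of length, width and height (13 mm up); +x along it to the cap, z up. Its straight 52 mm wide body reaches from x = -47.5 to +12.5 mm (grip there, at about -15 mm), then a narrower shoulder and the cap (25 mm diameter, +29.5 to +47.5 mm).
- amber_mid (a point): Bystander, to be left alone: amber bottle with black cap, same shape and size as the wash bottle (85 mm tall). Point: its centre, 42.5 mm up.
- timer_mid (a point): Bystander, to be left alone: grey bench timer, 62 x 62 x 18 mm, lying flat, pale display. Point: its centre, 9 mm up. Timer, amber bottle and the five things to move start in a loose grid ahead of the robot, some 100 mm apart; other equipment is fixed and stands clear: beyond x = 0.78 m and at the bench ends, only a pen and a thin glass slide lie in front, at x below 0.4 m.
Things that resemble listed ones, but are neither listed nor needed, are in the scene too. What is shaped like the part that bears fresh_mid but turquoise is not meant. Leave any turquoise look-alike of the part that bears wash_mid alone.

How it is judged:
On the way, in this order (a step that is already met when the one before it is completed fails the run):
1. the row of three stands behind the plate and the dishes are stacked, with the flask still off the plate (x of wash_mid in the frame of plate between 0.099 and 0.129 m and height (world z) of wash_mid between 0.0385 and 0.0465 m and angle between each of wash_mid, enzyme_mid, medium_mid, fresh_mid, seeded_mid's own z axis and vertical below 0.1 rad and linear speed of each of wash, enzyme, medium, fresh below 0.02 m/s and x of enzyme_mid in the frame of plate between 0.099 and 0.129 m and height (world z) of enzyme_mid between 0.031 and 0.039 m and x of medium_mid in the frame of plate between 0.099 and 0.129 m and height (world z) of medium_mid between 0.0385 and 0.0465 m and y of enzyme_mid in the frame of plate between -0.012 and 0.012 m and horizontal distance between wash_mid and enzyme_mid between 0.052 and 0.082 m and horizontal distance between medium_mid and enzyme_mid between 0.052 and 0.082 m and y of wash_mid in the frame of plate above 0.04 m and y of medium_mid in the frame of plate below -0.04 m and horizontal distance between fresh_mid and seeded_mid below 0.008 m and z of fresh_mid in the frame of seeded_mid between 0.012 and 0.018 m and horizontal distance between flask_mid and plate above 0.1 m), for 0.2 s.
2. then the flask lies on the middle of the plate, cap towards the vial (x of flask_mid in the frame of plate between -0.015 and 0.015 m and y of flask_mid in the frame of plate between -0.015 and 0.015 m and z of flask_mid in the frame of plate between 0.049 and 0.057 m and angle between flask_mid's own z axis and vertical below 0.1 rad and linear speed of flask below 0.02 m/s and angle between the x axis of flask_mid and the x axis of plate, either way round below 0.22 rad and x of enzyme_mid in the frame of flask_mid above 0.06 m), for 0.2 s.
At the end, for the whole second after the job is handed in: Row 99-129 mm behind the plate's middle, upright: vial within 12 mm of its middle line, wash left, medium right, centres 52-82 mm from the vial's. Dishes stacked within 8 mm. Flask flat on the plate, within 15 mm of its middle in x and y and 0.22 rad in line, cap towards the vial. All at rest (all of step 2 and x of wash_mid in the frame of plate between 0.099 and 0.129 m and height (world z) of wash_mid between 0.0385 and 0.0465 m and angle between each of wash_mid, enzyme_mid, medium_mid, fresh_mid, seeded_mid's own z axis and vertical below 0.1 rad and linear speed of each of wash, enzyme, medium, fresh below 0.02 m/s and x of enzyme_mid in the frame of plate between 0.099 and 0.129 m and height (world z) of enzyme_mid between 0.031 and 0.039 m and x of medium_mid in the frame of plate between 0.099 and 0.129 m and height (world z) of medium_mid between 0.0385 and 0.0465 m and y of enzyme_mid in the frame of plate between -0.012 and 0.012 m and horizontal distance between wash_mid and enzyme_mid between 0.052 and 0.082 m and horizontal distance between medium_mid and enzyme_mid between 0.052 and 0.082 m and y of wash_mid in the frame of plate above 0.04 m and y of medium_mid in the frame of plate below -0.04 m and horizontal distance between fresh_mid and seeded_mid below 0.008 m and z of fresh_mid in the frame of seeded_mid between 0.012 and 0.018 m); the robot touches nothing.
It fails at once if the amber bottle, the timer or the pink dish is shifted by more than 15 mm (distance of any of amber_mid, timer_mid, seeded_mid from where it was at the start of the episode above 0.015 m).
It fails at once if the flask is tilted by more than 0.45 rad (angle between flask_mid's own z axis and vertical above 0.45 rad).
It fails at once if one of the five things is dropped (falls free at more than 0.6 m/s) ((contact force between wash and the fingers below 0.02 N and linear speed of wash above 0.6 m/s) or (contact force between enzyme and the fingers below 0.02 N and linear speed of enzyme above 0.6 m/s) or (contact force between medium and the fingers below 0.02 N and linear speed of medium above 0.6 m/s) or (contact force between fresh and the fingers below 0.02 N and linear speed of fresh above 0.6 m/s) or (contact force between flask and the fingers below 0.02 N and linear speed of flask above 0.6 m/s)).
It also fails if it takes over 115 s, if anything falls off the work surface, if the arm or the gripper's body presses on something with over 40 N, if the wrist force passes 120 N, or if a joint passes its speed limit or range.

ROBOT

A 7-joint arm with a two-finger parallel gripper is mounted at the origin on the work surface. World frame = base frame: x ahead of the robot, y to its left, z up, the work surface at z = 0. Lengths are in m, angles in rad, forces in N, time in s.
With the tool pointing down it reaches from about 0.35 to 0.9 m from the base axis. Payload 8.1 kg.
Tool frame: the origin (TCP) lies on the centre line of the jaws, within the pads' length; the fingertips stand 19 mm ahead of it and the grasp point (between the pads) is the TCP; z points along the fingers, y is the direction in which the jaws open and shut (so a half turn about z gives the same grasp; the last joint's range is limited). The gripper opens to 92 mm and grips with 3 to 60 N. Pads are 19 mm wide; open, the fingers measure 130 mm over their backs; the gripper's body (75 mm by 190 mm) begins 47 mm behind the grasp point.
Start: joints at [-1.294, 0.434, 0.025, 1.573, -0.012, 1.134, -0.075], TCP at [0.232, 0.58, 0.246] pointing down, gripper open.
Joint ranges: [-2.62, 2.62], [-0.44, 2.09], [-1.27, 1.32], [0.08, 2.57], [-1.32, 4.46], [0.12, 2], [-2.74, 2.74]. Speed limits (rad/s): [2.22, 2.22, 3.01, 3.01, 3.14, 3.14, 3.14].

INTERFACE

Orientations are given as [roll, pitch, yaw] about the fixed x, y, z axes, in that order (R = Rz(yaw) Ry(pitch) Rx(roll)).
In Python, from station import env gives the robot as it stands.
- The arm moves only by the shell command python3 -m jog 'ROWS' [FORCE]. ROWS is JSON, one flat list of numbers, 5 for each row, row after row: the shift along the tool's x, y, z in mm, then the turn about the tool's z in degrees, then the finger opening in mm, from 0 to 91.8. In form: [tx, ty, tz, roll, hand, tx, ty, tz, roll, hand, ...]. A call has exactly 8 rows; each row shifts and turns the commanded pose from where the row before left it, along the tool's axes as they then stand; what a row does not reach is not made up. A row lasts 1/10 s, in which the tool goes at most 50 mm and 8.59 degrees, less where a joint would pass 70% of its speed; a pose out of reach is approached as far as the arm can. A call is refused whole if a number of a shift passes 50 or a number of a turn 8.59, either way. A call with a gripper value outside its range is refused whole. The fingers move at their own pace and stop on an object; FORCE is the grip in N (left out, the last holds). Time passes only in rows, so rows that do not move let the fingers close, or fill a call up. It gives the time, the measured TCP pose, the force and the opening at its end, in the units of the state.
- env.state(): the state, without advancing time (a new reading comes with each control period).
- env.capture(name): name is "scene" or "side" or "wrist"; returns the picture (420x560x3 uint8, red, green, blue); there is no depth.
- env.get_calibration(name): a dict with "fovy" (degrees; the focal length in pixels is half the picture's height over the tangent of half this angle, whatever the lens; pixels are square), "cx", "cy" (the principal point, pixels), "rvec" (rotation vector, rad) and "tvec" (3), from world to camera coordinates, as OpenCV has them; the wrist camera has in their place "hand_eye" (4x4, takes a point from camera to tool coordinates, whose origin is the TCP and whose axes are the flange's). Camera axes: x right, y down, z forward; pixel columns grow to the right and rows downward; lengths in m; the calibration is good to about 2 mm. A picture is of the moment at which its call begins: read the wrist's pose just before it. get_calibration takes no time and is no camera call.
- env.sign_off(): hands the job in, once; it reports no verdict.
Trained networks look in the newest picture that a camera, given by its name, has taken for a name from the list of things; names that differ only in an ending like _2 or _b are one class to them, and where a whole thing is asked for, a point or a joint stands for the part that bears it (a point fixed in the world has none). Each returns a list of dicts, best first, with "conf" (0 to 1); they miss things now and then, are a little off and sometimes report something else, mostly with a low value. They report only what shows in the picture. A call takes as long as a camera call. They do not tell look-alikes from the thing itself.
- env.outline_of(camera, thing): "pixels" (420x560 bool, what is visible of it) and "box" ([left, top, right, bottom] in pixels, round what is visible of it).
The state is a dict: "t": time; "joints": joint angles; "dq": joint speeds; "effort": joint torques, N m; "position": TCP position; "eef_rot": TCP orientation; "force": force on the tool from outside, world axes, zero at the start; "wrist_torque": the same for the moment, N m; "width": opening from 0.0 (shut) to 1.0 (fully open).
Only numpy, scipy, OpenCV 4.12 (cv2) and the standard library are available. Lean on these libraries where they do the work, as an engineer would, in place of code of your own. Each camera call takes 0.05 s, during which the arm holds its last target.

## Working session

There is one attempt and no reset: what is moved stays moved. The work goes in short steps, Python scripts to look and compute and a shell command to move; the robot and the scene stay as the last step left them, time stands still between calls to the robot, and variables do not carry over. Pictures are saved under pics/ and viewed, and the job is handed in when it is done.

```bash
ls; mkdir -p pics; python3 - <<'E'
from station import env
import cv2,numpy as np
s=env.state(); print({k:np.round(v,3).tolist() for k,v in s.items()})
for n in ["scene","side","wrist"]:
    im=env.capture(n); cv2.imwrite(f"pics/{n}0.png",im[...,::-1])
    print(n,env.get_calibration(n))
E
```

```text
pics
{'t': 0.0, 'joints': [-1.294, 0.435, 0.025, 1.574, -0.012, 1.134, -0.075], 'dq': [0.0, -0.001, -0.001, 0.002, -0.002, -0.001, 0.0], 'effort': [0.0, -66.785, 0.985, -31.446, -0.061, 0.043, 0.0], 'position': [0.232, 0.58, 0.245], 'eef_rot': [-3.14, 0.0, 2.762], 'force': [-0.129, -0.289, -0.366], 'wrist_torque': [-0.028, 0.033, -0.004], 'width': 1.004}
scene {'fovy': 54.049390759511425, 'cx': 283.29886964028935, 'cy': 209.78470404821564, 'rvec': array([ 1.85330917,  1.80337275, -0.60958972]), 'tvec': array([-0.02452829, -0.39700398,  1.44393379])}
side {'fovy': 57.401793068917286, 'cx': 280.4323815090247, 'cy': 213.45723695649963, 'rvec': array([ 2.28006688, -0.31094524,  0.15788623]), 'tvec': array([-0.54349282,  0.1469259 ,  0.78019079])}
wrist {'fovy': 59.591789396677896, 'cx': 279.2614128018718, 'cy': 212.39334179402002, 'hand_eye': array([[-1.77274924e-03, -9.68988333e-01, -2.47100118e-01,
         6.67106381e-02],
       [ 9.99998424e-01, -1.69462465e-03, -5.28833983e-04,
         6.07372845e-04],
       [ 9.36920093e-05, -2.47100666e-01,  9.68989810e-01,
        -1.39163486e-01],
       [ 0.00000000e+00,  0.00000000e+00,  0.00000000e+00,
         1.00000000e+00]])}
```

View pics/scene0.png

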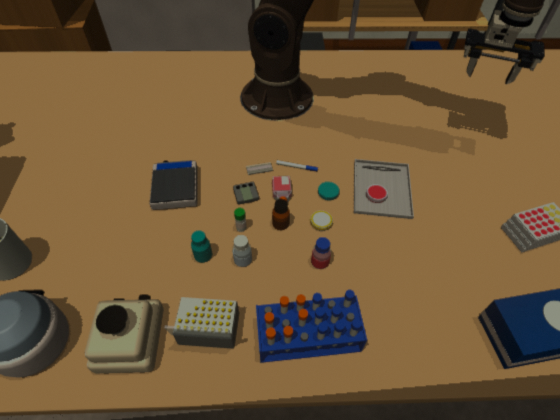

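View pics/side0.png

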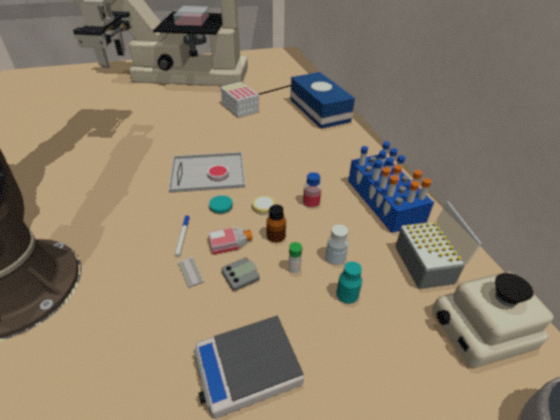

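View pics/wrist0.png

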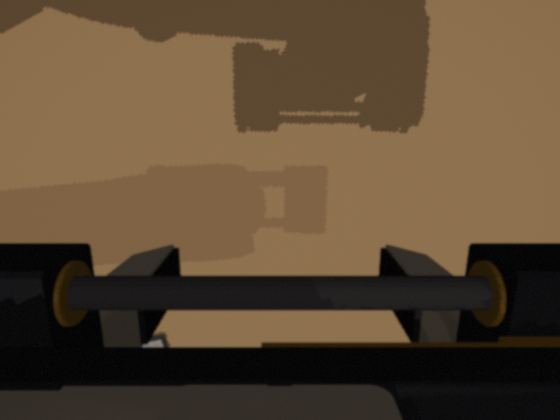

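Scene view (robot at the top, +y to the right): plate (175,185), timer (245,192), flask (282,187), vial (240,220), wash with white cap (242,250), amber (280,215), medium (321,253), fresh with yellow ring (321,221), pink dish in the tray (377,194). Look-alikes are the turquoise dish (328,190) and the turquoise bottle (202,247). Next I fit poses from both cameras.

```bash
cat > h.py <<'E'
from station import env
import cv2,numpy as np
from scipy.optimize import least_squares
def cam(n):
    c=env.get_calibration(n); f=210/np.tan(np.radians(c['fovy']/2))
    K=np.array([[f,0,c['cx']],[0,f,c['cy']],[0,0,1]])
    if n!='wrist': return K,c['rvec'],c['tvec']
    s=env.state(); from scipy.spatial.transform import Rotation as R
    T=np.eye(4);T[:3,:3]=R.from_euler('xyz',s['eef_rot']).as_matrix();T[:3,3]=s['position']
    M=np.linalg.inv(T@c['hand_eye']); return K,cv2.Rodrigues(M[:3,:3])[0].ravel(),M[:3,3]
def proj(c,P):
    K,r,t=c; return cv2.projectPoints(np.asarray(P,float).reshape(-1,3),r,t,K,None)[0][:,0]
def cyl(segs):
    a=np.linspace(0,2*np.pi,72,endpoint=False); return np.concatenate([np.c_[d/2*np.cos(a),d/2*np.sin(a),0*a+z] for d,z in segs])
BOT=cyl([(46,0),(46,52),(35,64),(35,85)])/1000
SH=dict(wash_mid=BOT,medium_mid=BOT,amber_mid=BOT,enzyme_mid=cyl([(28,0),(28,70)])/1000,
 fresh_mid=cyl([(57,0),(60,4),(60,15)])/1000,seeded_mid=cyl([(57,0),(60,4),(60,15)])/1000)
def ray(c,px,z):
    K,r,t=c; R=cv2.Rodrigues(np.asarray(r))[0]; d=R.T@np.linalg.inv(K)@[px[0],px[1],1]; o=-R.T@t; return o+d*(z-o[2])/d[2]
def box(P): return np.r_[P.min(0),P.max(0)]
def fit(name,obs,base=0.):
    # obs: list of (cam, box)
    S=SH[name]; x0=ray(obs[0][0],[(obs[0][1][0]+obs[0][1][2])/2,(obs[0][1][1]+obs[0][1][3])/2],base+.03)[:2]
    def f(x):
        return np.concatenate([box(proj(c,S+[x[0],x[1],base]))-b for c,b in obs])
    r=least_squares(f,x0,loss='soft_l1'); return r.x,f(r.x)
def mbox(m):
    y,x=np.nonzero(m); return np.array([x.min(),y.min(),x.max()+1,y.max()+1],float)
E
python3 - <<'E'
from h import *
import pickle
out={}
ims={n:env.capture(n) for n in ('scene','side')}
for th in ['plate','enzyme_mid','wash_mid','medium_mid','fresh_mid','seeded_mid','flask_mid','amber_mid','timer_mid']:
    for n in ('scene','side'):
        d=env.outline_of(n,th); out[th,n]=d
        for e in d: print(th,n,round(e['conf'],2),np.round(e['box']).tolist(),int(e['pixels'].sum()),np.argwhere(e['pixels']).mean(0)[::-1].round(1) if e['pixels'].any() else '')
pickle.dump((out,ims),open('o.pkl','wb'))
E
```

```text
plate scene 0.71 [149.0, 160.0, 196.0, 211.0] 2188 [173.9 184.5]
plate side 0.7 [192.0, 314.0, 302.0, 420.0] 7494 [246.3 366.2]
enzyme_mid scene 0.57 [231.0, 206.0, 248.0, 229.0] 255 [240.2 218.8]
enzyme_mid side 0.81 [290.0, 243.0, 307.0, 274.0] 402 [294.7 257.3]
enzyme_mid side 0.55 [192.0, 314.0, 303.0, 419.0] 7463 [246.2 366.2]
wash_mid scene 0.95 [191.0, 230.0, 213.0, 265.0] 457 [200.8 246.7]
wash_mid scene 0.89 [232.0, 236.0, 252.0, 267.0] 532 [241.5 251.1]
wash_mid side 0.91 [326.0, 223.0, 347.0, 267.0] 742 [337.2 245.2]
wash_mid side 0.6 [337.0, 263.0, 362.0, 303.0] 867 [349.6 283.1]
medium_mid scene 0.73 [233.0, 211.0, 247.0, 230.0] 231 [240.1 218.9]
medium_mid scene 0.69 [311.0, 237.0, 331.0, 272.0] 467 [320.6 253.1]
medium_mid side 0.94 [303.0, 170.0, 322.0, 208.0] 579 [312.1 190.3]
fresh_mid scene 0.77 [316.0, 180.0, 340.0, 199.0] 308 [328.2 189.8]
fresh_mid scene 0.58 [311.0, 211.0, 330.0, 227.0] 347 [321.5 219.5]
fresh_mid scene 0.42 [311.0, 236.0, 332.0, 269.0] 525 [321.5 252.9]
fresh_mid side 0.85 [209.0, 195.0, 233.0, 215.0] 316 [220.6 204.2]
fresh_mid side 0.75 [251
[... 155 characters left out ...]
199.0] 428 [281.7 187. ]
seeded_mid side 0.81 [210.0, 168.0, 233.0, 184.0] 315 [217.8 172.7]
flask_mid scene 0.98 [272.0, 174.0, 294.0, 200.0] 438 [281.7 187. ]
flask_mid scene 0.51 [232.0, 207.0, 246.0, 229.0] 237 [240.1 218.2]
flask_mid side 0.58 [205.0, 229.0, 253.0, 252.0] 921 [228.7 238.8]
amber_mid scene 0.77 [272.0, 198.0, 288.0, 232.0] 497 [280.6 214.8]
amber_mid scene 0.41 [235.0, 180.0, 257.0, 205.0] 445 [245.8 192.1]
amber_mid side 0.78 [268.0, 204.0, 289.0, 243.0] 687 [275.8 223.9]
timer_mid scene 0.61 [234.0, 182.0, 259.0, 206.0] 408 [245.7 192.6]
timer_mid side 0.96 [221.0, 260.0, 260.0, 292.0] 840 [240.4 273.4]
timer_mid side 0.16 [303.0, 171.0, 322.0, 209.0] 564 [312.3 189.7]
```

```bash
cat > fit0.py <<'E'
from h import *
import pickle
from scipy.optimize import minimize
out,ims=pickle.load(open('o.pkl','rb'))
C={n:cam(n) for n in ('scene','side')}
pick=dict(enzyme_mid=(0,0),wash_mid=(1,0),medium_mid=(1,0),fresh_mid=(1,1),seeded_mid=(0,0),amber_mid=(0,0))
for k,(a,b) in pick.items():
    obs=[(C['scene'],np.array(out[k,'scene'][a]['box'])),(C['side'],np.array(out[k,'side'][b]['box']))]
    x,r=fit(k,obs,.002 if k=='seeded_mid' else 0); print(k,x.round(4),r.round(1))
for k,i,j in [('turq bottle',0,1)]:
    obs=[(C['scene'],np.array(out['wash_mid','scene'][i]['box'])),(C['side'],np.array(out['wash_mid','side'][j]['box']))]
    print(k,fit('wash_mid',obs)[0].round(4))
obs=[(C['scene'],np.array(out['fresh_mid','scene'][0]['box'])),(C['side'],np.array(out['fresh_mid','side'][0]['box']))]
print('turq dish',fit('fresh_mid',obs)[0].round(4))
def bx(x0,x1,w,z0,z1): return np.array([[x,y,z] for x in(x0,x1) for y in(-w/2,w/2) for z in(z0,z1)])/1000
a=np.linspace(0,2*np.pi,36,endpoint=False)
cap=np.concatenate([np.c_[0*a+x,12.5*np.cos(a),13+12.5*np.sin(a)] for x in(29.5,47.5)])/1000
M=dict(plate=[bx(-95,62,124,0,38),bx(-59,59,116,0,40)],timer_mid=[bx(-31,31,62,0,18)],flask_mid=[bx(-47.5,12.5,52,0,26),bx(12.5,30,34,2,24),cap])
def hull(c,parts,p,sc=4):
    m=np.zeros((420*sc,560*sc),np.uint8); cy,sy=np.cos(p[2]),np.sin(p[2])
    for S in parts:
        P=S@np.array([[cy,sy,0],[-sy,cy,0],[0,0,1]])+[p[0],p[1],0]
        q=proj(c,P)*sc; cv2.fillConvexPoly(m,cv2.convexHull(q.round().astype(np.int32)),1)
    return m
for k in M:
    ms={n:cv2.resize(out[k,n][0]['pixels'].astype(np.uint8),None,fx=4,fy=4,interpolation=0) for n in C}
    def cost(p):
        c=0
        for n in C:
            h=hull(C[n],M[k],p); c+=1-(h&ms[n]).sum()/(h|ms[n]).sum()
        return c
    ctr=out[k,'scene'][0]['pixels']; ctr=np.argwhere(ctr).mean(0)[::-1]; x0=ray(C['scene'],ctr,.02)
    best=None
    for y in np.arange(-np.pi,np.pi,np.pi/6) if k!='plate' else [-.2,0,.2]:
        r=minimize(cost,[x0[0],x0[1],y],method='Nelder-Mead',options=dict(initial_simplex=np.array([[x0[0],x0[1],y],[x0[0]+.01,x0[1],y],[x0[0],x0[1]+.01,y],[x0[0],x0[1],y+.15]]),xatol=1e-4,fatol=1e-4))
        if best is None or r.fun<best.fun: best=r
    print(k,best.x.round(4),round(best.fun,3))
E
python3 fit0.py
python3 - <<'E'
import cv2
a=cv2.imread('pics/scene0.png')[150:280,140:420]; cv2.imwrite('pics/sc_z.png',cv2.resize(a,None,fx=2.8,fy=2.8,interpolation=2))
a=cv2.imread('pics/side0.png')[140:420,160:440]; cv2.imwrite('pics/si_z.png',cv2.resize(a,None,fx=2.1,fy=2.1,interpolation=2))
E
```

```text
enzyme_mid [ 0.5678 -0.1108] [ 0.4  1.9 -3.5  4.5 -0.4 -0.8 -2.6  0.6]
wash_mid [ 0.6625 -0.0985] [ 0.  -1.  -0.4  0.8 -1.5  0.6  1.2 -2. ]
medium_mid [0.6764 0.094 ] [-0.3  1.1  0.3 -0.6 -0.3  0.6  0.1 -0.4]
fresh_mid [0.5506 0.1073] [-1.6 -0.6  2.5  4.2  0.6  0.2 -1.9  0.1]
seeded_mid [0.4694 0.2648] [-1.1  0.1 -0.5  1.1 -0.3 -3.1 -0.4 -2.1]
amber_mid [ 0.5581 -0.0038] [-1.   1.6  0.5  0.2 -0.4 -0.8 -0.4  0.7]
turq bottle [ 0.6488 -0.1981]
turq dish [0.4466 0.1344]
plate [ 0.4369 -0.2942  0.0947] 0.162
timer_mid [ 0.4513 -0.0953 -2.8807] 0.268
flask_mid [0.4499 0.0059 0.0325] 0.279
```

View pics/sc_z.png

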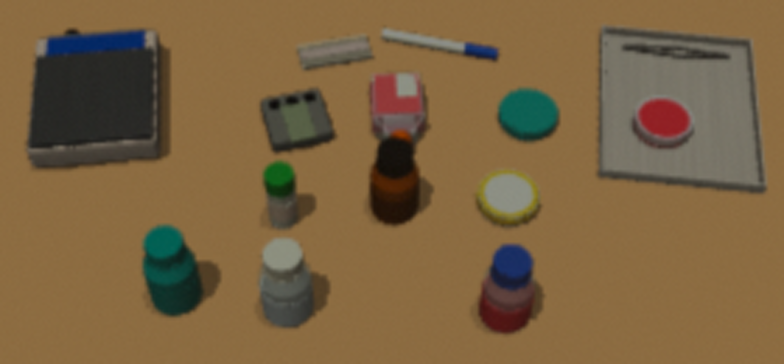

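View pics/si_z.png

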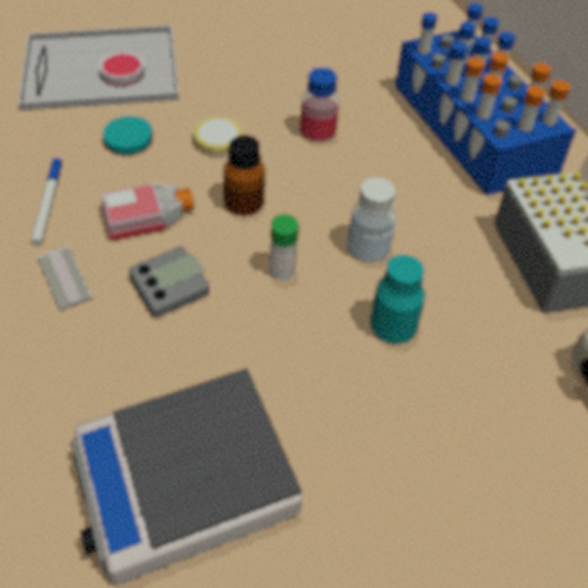

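The crops confirm my choices: the wash is white-capped at scene (242,250), not the turquoise one at (202,247), and the fresh dish is yellow-ringed at (321,221), not the turquoise one at (328,190). The flask cap points to +x and the plate panel faces the robot. Now I turn the tool so the jaws lie along world x and move over for a wrist view.

```bash
python3 -m jog '[0,0,0,8.53,80,0,0,0,8.53,80,0,0,0,8.53,80,0,0,0,8.53,80,0,0,0,8.53,80,0,0,0,8.53,80,0,0,0,8.53,80,0,0,0,8.53,80]'
python3 -m jog '[-46,21,0,0,80,-46,21,0,0,80,-46,21,0,0,80,-46,21,0,0,80,-46,21,0,0,80,-46,21,0,0,80,-46,21,0,0,80,-46,21,0,0,80]'
python3 -m jog '[-46,21,0,0,60,-46,21,0,0,60,-46,21,0,0,60,-46,21,0,0,60,-46,21,0,0,60,-46,21,0,0,60,-46,21,0,0,60,0,0,0,0,60]'
cat > look.py <<'E'
import sys
from h import *
c=cam('wrist'); im=env.capture('wrist'); cv2.imwrite(sys.argv[1],im[...,::-1])
s=env.state(); print(s['t'],s['position'],s['eef_rot'],s['width'])
G=dict(wash_mid=(.6625,-.0985),enzyme_mid=(.5678,-.1108),medium_mid=(.6764,.094),fresh_mid=(.5506,.1073),seeded_mid=(.4694,.2648),amber_mid=(.558,-.004))
for th in sys.argv[2:]:
    for e in env.outline_of('wrist',th):
        b=np.array(e['box'],float); m=np.argwhere(e['pixels']).mean(0)[::-1] if e['pixels'].any() else None
        msg=''
        if th in SH and e['conf']>.3:
            base=.002 if th=='seeded_mid' else 0
            x,r=fit(th,[(c,b)],base); msg=f'{x.round(4)} {r.round(1)}'
        print(th,round(e['conf'],2),b.tolist(),m,msg)
E
python3 look.py pics/w1.png enzyme_mid wash_mid medium_mid amber_mid
```

```text
t: 1.95
position: [0.2316, 0.5805, 0.2458]
eef_rot: [-3.142, -0.0, 1.565]
force: [-0.4, 0.5, 0.2]
width: 0.867
t: 2.75
position: [0.3984, 0.2148, 0.2461]
eef_rot: [3.141, -0.001, 1.571]
force: [0.6, 0.4, -0.1]
width: 0.87
t: 3.55
position: [0.5443, -0.11, 0.2463]
eef_rot: [3.139, 0.004, 1.561]
force: [-0.3, 0.2, -0.9]
width: 0.655
3.6 [ 0.54352949 -0.10615412  0.24583171] [3.14101145e+00 2.07651846e-03 1.56409486e+00] 0.6515098813266633
enzyme_mid 0.77 [285.3, 165.8, 318.2, 207.4] [300.42066028 187.75931842] [ 0.5645 -0.1062] [-0.2 -0.1  0.2  0.1]
wash_mid 0.74 [365.7, 242.4, 393.1, 257.3] [378.86826347 248.4491018 ] [ 0.6256 -0.1463] [-32.4 -48.3   1.3   2. ]
wash_mid 0.67 [369.9, 148.7, 440.8, 206.8] [404.53709402 178.07623932] [ 0.6616 -0.0991] [-1.4  0.5  0.8 -0.4]
medium_mid 0.17 [118.9, 35.8, 229.4, 98.5] [169.39753521  65.45669014] 
amber_mid 0.6 [261.4, 40.8, 314.6, 95.6] [287.28571429  67.81515027] [ 0.5529 -0.0037] [-0.4 -1.   0.4  5.1]
```

View pics/w1.png

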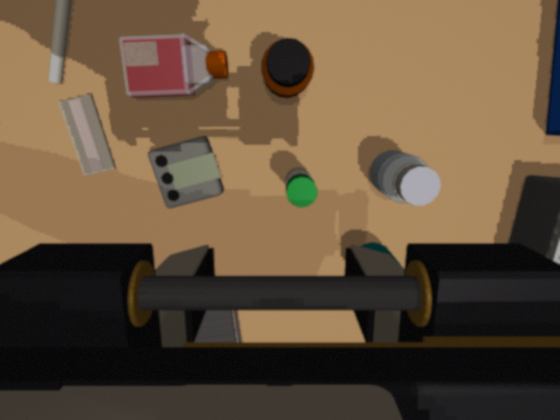

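The wrist picture shows the vial cap (301,190), wash cap (418,186), amber (287,67), flask (175,65) and timer (186,172). The arm was still settling, so I measure again.

```bash
sleep 0; python3 look.py pics/w2.png enzyme_mid wash_mid amber_mid flask_mid timer_mid
python3 - <<'E'
from h import *
c=cam('wrist')
print([ray(c,p,.026).round(4).tolist() for p in [(122,66),(188,64)]], ray(c,(217,64),.02).round(4))
E
```

```text
3.85 [ 0.54297951 -0.10000267  0.2456949 ] [-3.14143290e+00 -1.00192195e-03  1.57336690e+00] 0.6505348539467312
enzyme_mid 0.73 [286.2, 178.1, 320.5, 217.2] [302.39902913 199.27864078] [ 0.5642 -0.105 ] [ 0.6 -2.6 -0.5  1.3]
wash_mid 0.87 [374.1, 163.9, 442.0, 220.1] [406.06531987 191.10942761] [ 0.6619 -0.0998] [-3.8 -1.8  1.2  1.3]
amber_mid 0.59 [264.1, 54.9, 318.7, 109.6] [291.15789474  80.60780985] [ 0.5527 -0.0029] [ 0.5 -1.1 -0.5  2. ]
flask_mid 0.56 [126.6, 48.8, 234.0, 107.2] [173.63713159  76.80439272] 
timer_mid 0.88 [152.0, 146.3, 226.1, 222.9] [189.17022426 181.96433396] 
[[0.3984, 0.0129, 0.026], [0.4591, 0.0146, 0.026]] [0.4847 0.0154 0.02  ]
```

```bash
python3 -m jog '[-5,21,0,0,60,0,0,25,0,60,0,0,25,0,60,0,0,25,0,60,0,0,25,0,60,0,0,0,0,60,0,0,0,0,60,0,0,0,0,60]'; python3 look.py pics/w3.png enzyme_mid
```

```text
t: 4.9
position: [0.565, -0.107, 0.1471]
eef_rot: [3.14, 0.0, 1.571]
force: [-0.6, -0.9, 0.5]
width: 0.654
4.95 [ 0.56502602 -0.10700294  0.14719362] [3.13928426e+00 9.75884485e-05 1.57078755e+00] 0.6481859346213157
enzyme_mid 0.71 [252.2, 189.6, 300.0, 249.1] [278.16712963 220.65833333] [ 0.5628 -0.1058] [ 1.2 -3.5 -1.2  1.2]
```

View pics/w3.png

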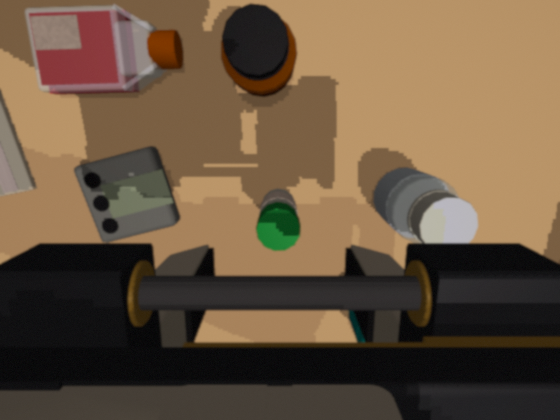

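The vial cap (278,227) is centred between the jaws. I go down and grip.

```bash
python3 -m jog '[1,-1,25,0,60,0,0,25,0,60,0,0,25,0,60,0,0,22,0,60,0,0,0,0,60,0,0,0,0,10,0,0,0,0,10,0,0,0,0,10]' 15; python3 -m jog '[0,0,0,0,10,0,0,0,0,10,0,0,0,0,10,0,0,-10,0,10,0,0,-20,0,10,0,0,-30,0,10,0,0,-35,0,10,0,0,-25,0,10]'
```

```text
t: 5.8
position: [0.5641, -0.106, 0.0501]
eef_rot: [3.139, 0.0, 1.571]
force: [-0.6, -0.9, -1.0]
width: 0.444
t: 6.6
position: [0.5632, -0.1062, 0.1712]
eef_rot: [3.141, 0.0, 1.57]
force: [0.0, -0.4, -0.8]
width: 0.3
```

```bash
python3 -m jog '[-30,-10,-15,0,10,-35,-10,-15,0,10,-35,-10,-15,0,10,-40,-13,-15,0,10,-40,-13,-15,0,10,-40,-13,0,0,10,-35,-10,0,0,10,-20,-5,0,0,10]'; python3 -m jog '[0,0,0,0,10,0,0,0,0,10,0,0,0,0,10,0,0,0,0,10,0,0,0,0,10,0,0,0,0,10,0,0,0,0,10,0,0,0,0,10]';python3 look.py pics/w4.png plate
```

```text
t: 7.4
position: [0.4767, -0.3842, 0.2446]
eef_rot: [-3.141, 0.001, 1.567]
force: [-0.6, -0.2, -1.0]
width: 0.299
t: 8.2
position: [0.4792, -0.3807, 0.2437]
eef_rot: [3.142, -0.0, 1.571]
force: [-0.2, 0.2, -0.6]
width: 0.299
8.25 [ 0.47915738 -0.38074806  0.24373656] [ 3.14154531e+00 -5.64315777e-05  1.57079159e+00] 0.3003856037603398
plate 0.81 [123.3, 17.6, 308.2, 174.8] [216.51148462  96.49727555]
```

View pics/w4.png

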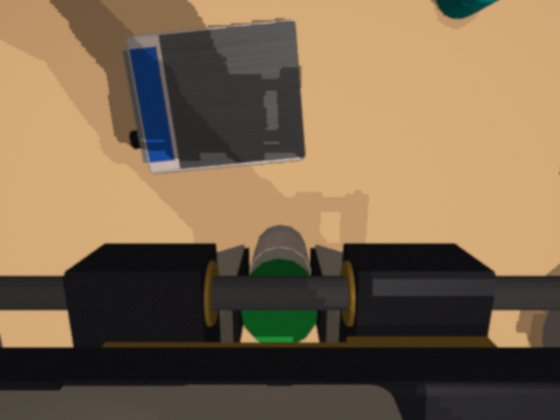

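```bash
python3 - <<'E'
from h import *
c=cam('wrist'); im=env.capture('wrist'); h=cv2.cvtColor(im,cv2.COLOR_RGB2HSV)
d=((h[...,2]<110)&(h[...,1]<90)).astype(np.uint8); d[240:]=0; d[:, :120]=0;d[:,330:]=0
d=cv2.morphologyEx(d,cv2.MORPH_CLOSE,np.ones((9,9))); d=cv2.morphologyEx(d,cv2.MORPH_OPEN,np.ones((15,15)))
n,l,st,_=cv2.connectedComponentsWithStats(d); i=1+st[1:,4].argmax(); print(st[i])
cn=max(cv2.findContours((l==i).astype(np.uint8),0,1)[0],key=len)[:,0]
P=np.array([ray(c,p+.5,.04)[:2] for p in cn.astype(float)])
print(cv2.minAreaRect((P*1000).astype(np.float32)))
v=im.copy(); cv2.drawContours(v,[cn[:,None]],-1,(255,0,0),1); cv2.imwrite('pics/pl.png',v[...,::-1])
for q in [(159,37),(295,22),(304,158),(178,168)]: print(ray(c,q,.04).round(4))
q=np.array([ray(c,q,.04) for q in [(159,37),(295,22),(304,158),(178,168)]]); print(q.mean(0))
E
```

```text
[  158    22   146   145 18204]
((436.9266052246094, -295.8720703125), (121.80278015136719, 115.5535888671875), 5.1876349449157715)
[ 0.3754 -0.2456  0.04  ]
[ 0.4922 -0.2341  0.04  ]
[ 0.5016 -0.3493  0.04  ]
[ 0.3838 -0.3584  0.04  ]
[ 0.43823684 -0.29685387  0.04      ]
```

View pics/pl.png

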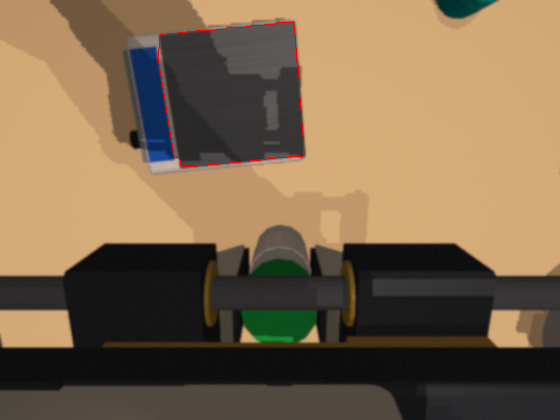

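Plate at about (0.4373,-0.2955), yaw 0.09. Targets: vial (0.551,-0.285), wash (0.545,-0.2185), medium (0.557,-0.352).

```bash
python3 -m jog '[30,24,0,0,10,40,28,0,0,10,26,20,20,0,10,0,0,40,0,10,0,0,40,0,10,0,0,20,0,10,0,0,0,0,10,0,0,0,0,10]'
```

```text
t: 9.15
position: [0.5513, -0.2853, 0.1243]
eef_rot: [-3.142, 0.0, 1.57]
force: [-0.1, -0.7, 0.4]
width: 0.303
```

```bash
python3 -m jog '[0,0,30,0,10,0,0,25,0,10,0,0,12,0,10,0,0,5,0,10,0,0,1,0,10,0,0,0,0,10,0,0,0,0,10,0,0,0,0,10]'
```

```text
t: 9.95
position: [0.5516, -0.2851, 0.0515]
eef_rot: [3.14, 0.0, 1.571]
force: [0.3, -0.2, 0.0]
width: 0.303
```

```bash
python3 -m jog '[0,0,1,0,10,0,0,0.5,0,10,0,0,0,0,10,0,0,0,0,32,0,0,0,0,40,0,0,0,0,50,0,0,0,0,50,0,0,0,0,50]'; python3 -m jog '[0,0,-10,0,50,0,0,-30,0,50,0,0,-40,0,50,0,0,-40,0,50,0,0,-30,0,50,0,0,0,0,50,0,0,0,0,50,0,0,0,0,50]'; python3 look.py pics/w5.png enzyme_mid
```

```text
t: 10.75
position: [0.5511, -0.2848, 0.0492]
eef_rot: [-3.142, -0.0, 1.571]
force: [-0.0, -0.2, -0.7]
width: 0.539
t: 11.55
position: [0.5506, -0.2843, 0.1985]
eef_rot: [-3.14, -0.001, 1.571]
force: [-1.2, 0.1, -0.8]
width: 0.547
11.6 [ 0.5505253  -0.28435923  0.19820764] [-3.13988248e+00 -8.69377460e-04  1.57072266e+00] 0.5465999213550481
enzyme_mid 0.9 [261.9, 178.8, 300.0, 230.7] [281.10511757 205.46127248] [ 0.5513 -0.2857] [ 0.5  0.5 -0.5 -0.4]
enzyme_mid 0.43 [123.7, 0.0, 182.5, 15.2] [144.48101266   4.54852321] [ 0.4599 -0.1549] [-1.2 -1.   7.2 45.8]
```

View pics/w5.png

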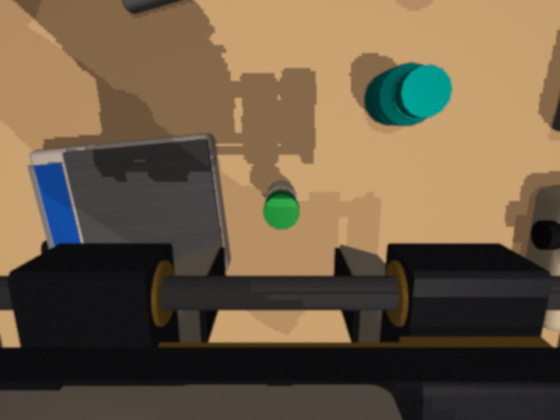

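The vial stands at (0.551,-0.286), cap at pixel (281,210), upright. Next, the wash bottle.

```bash
python3 -m jog '[30,18,0,0,60,40,24,0,0,60,40,24,0,0,60,40,24,0,0,60,30,18,0,0,60,5,3,30,0,60,0,0,18,0,60,0,0,0,0,60]';python3 -m jog '[0,0,0,0,60,0,0,0,0,60,0,0,0,0,60,0,0,0,0,60,0,0,0,0,60,0,0,0,0,60,0,0,0,0,60,0,0,0,0,60]'; python3 look.py pics/w6.png wash_mid
```

```text
t: 12.45
position: [0.6601, -0.0988, 0.1474]
eef_rot: [-3.135, -0.0, 1.571]
force: [0.5, -0.0, -0.1]
width: 0.653
t: 13.25
position: [0.6622, -0.0998, 0.1513]
eef_rot: [3.142, -0.0, 1.571]
force: [-0.3, 0.1, 0.1]
width: 0.653
13.3 [ 0.66213936 -0.09982326  0.15122771] [ 3.14158424e+00 -1.14067116e-05  1.57072546e+00] 0.6546384080304345
wash_mid 0.86 [228.8, 309.9, 286.5, 342.7] [260.65271493 326.29298643] [ 0.6462 -0.1546] [ -3.5 -69.    3.4   1.7]
wash_mid 0.75 [247.3, 178.0, 314.3, 262.3] [279.18957452 218.69079973] [ 0.6628 -0.0994] [-0.6 -2.8  0.6  1.2]
wash_mid 0.17 [0.0, 156.0, 66.6, 246.7] [ 25.45778612 201.57762664]
```

View pics/w6.png

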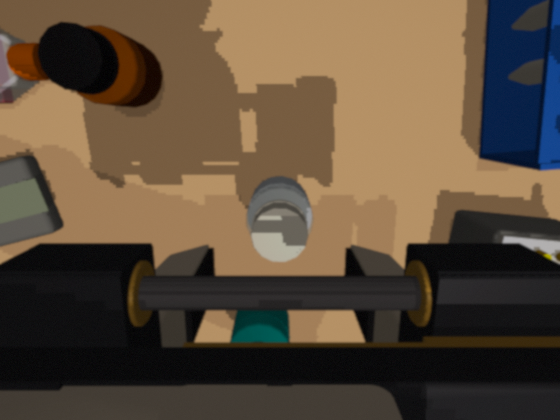

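The white-capped wash bottle is centred (278,233). Down and grip at the cap.

```bash
python3 -m jog '[0,0,30,0,60,0,0,30,0,60,0,0,16,0,60,0,0,0,0,60,0,0,0,0,60,0,0,0,0,15,0,0,0,0,15,0,0,0,0,15]' 20; python3 -m jog '[0,0,0,0,15,0,0,0,0,15,0,0,-5,0,15,0,0,-20,0,15,0,0,-30,0,15,0,0,-35,0,15,0,0,-25,0,15,0,0,0,0,15]'
```

```text
t: 14.15
position: [0.6627, -0.0999, 0.0762]
eef_rot: [3.14, -0.0, 1.571]
force: [-0.7, -0.1, -0.2]
width: 0.435
t: 14.95
position: [0.6641, -0.1007, 0.1944]
eef_rot: [3.135, 0.001, 1.571]
force: [0.6, 0.1, -1.3]
width: 0.404
```

```bash
python3 -m jog '[-15,-15,0,0,15,-30,-30,0,0,15,-35,-35,0,0,15,-25,-25,0,0,15,-13,-12,0,0,15,0,0,20,0,15,0,0,20,0,15,0,0,0,0,15]';python3 -m jog '[0,0,20,0,15,0,0,20,0,15,0,0,20,0,15,0,0,10,0,15,0,0,0,0,15,0,0,0,0,15,0,0,0,0,15,0,0,0,0,15]'
```

```text
t: 15.75
position: [0.5438, -0.2163, 0.1475]
eef_rot: [-3.137, -0.002, 1.571]
force: [1.1, 0.1, -1.4]
width: 0.395
t: 16.55
position: [0.5457, -0.218, 0.0811]
eef_rot: [3.14, 0.0, 1.571]
force: [-0.0, 0.9, -1.5]
width: 0.397
```

```bash
python3 -m jog '[0,0,2,0,15,0,0,2,0,15,0,0,0,0,15,0,0,0,0,15,0,0,1,0,15,0,0,0,0,15,0,0,0,0,15,0,0,0,0,15]'
```

```text
t: 17.35
position: [0.5452, -0.2176, 0.0758]
eef_rot: [3.141, -0.001, 1.571]
force: [-0.9, 1.9, 6.7]
width: 0.4
```

```bash
python3 -m jog '[0,0,0,0,37,0,0,0,0,42,0,0,0,0,50,0,0,0,0,60,0,0,0,0,60,0,0,-10,0,60,0,0,-30,0,60,0,0,-30,0,60]';python3 -m jog '[0,0,-30,0,60,0,0,-30,0,60,0,0,0,0,60,0,0,0,0,60,0,0,0,0,60,0,0,0,0,60,0,0,0,0,60,0,0,0,0,60]'; python3 look.py pics/w7.png wash_mid enzyme_mid
```

```text
t: 18.15
position: [0.5447, -0.2179, 0.1462]
eef_rot: [-3.14, 0.0, 1.57]
force: [1.5, 0.0, 0.4]
width: 0.654
t: 18.95
position: [0.5448, -0.2178, 0.2047]
eef_rot: [-3.141, -0.0, 1.571]
force: [-0.1, 0.4, 0.2]
width: 0.657
19.0 [ 0.54491837 -0.21784246  0.20480248] [-3.14079642e+00 -7.24278896e-05  1.57052081e+00] 0.6531421688883443
wash_mid 0.68 [366.9, 149.6, 444.2, 208.8] [404.839121   179.82637005] [ 0.6454 -0.1981] [-4.4 -4.1  1.1  1.6]
wash_mid 0.64 [254.1, 165.6, 307.2, 234.6] [279.97617379 199.84688157] [ 0.5453 -0.2164] [-1.7  0.   1.7  0. ]
enzyme_mid 0.57 [270.0, 248.2, 302.7, 273.4] [286.99160839 262.01258741] [ 0.5498 -0.2591] [ -1.2 -29.4   1.2   1.9]
```

View pics/w7.png

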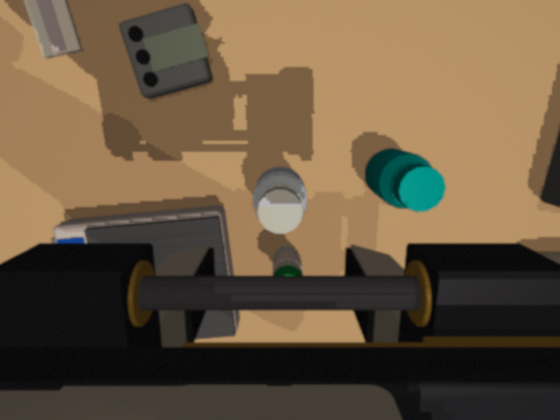

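The wash bottle stands upright at (280,200), about (0.545,-0.217). Next, the blue-capped medium bottle.

```bash
python3 -m jog '[35,14,0,0,60,45,19,0,0,60,45,19,0,0,60,45,19,0,0,60,45,19,0,0,60,45,19,0,0,60,35,15,0,0,60,17,7,0,0,60]';python3 -m jog '[0,0,20,0,60,0,0,20,0,60,0,0,0,0,60,0,0,0,0,60,0,0,0,0,60,0,0,0,0,60,0,0,0,0,60,0,0,0,0,60]'; python3 look.py pics/w8.png medium_mid fresh_mid
```

```text
t: 19.9
position: [0.6769, 0.0995, 0.2045]
eef_rot: [-3.141, -0.002, 1.576]
force: [1.2, -0.3, -0.1]
width: 0.653
t: 20.7
position: [0.6763, 0.0941, 0.1657]
eef_rot: [3.141, -0.0, 1.571]
force: [0.2, -0.2, -0.0]
width: 0.653
20.75 [0.67627243 0.09416597 0.16560335] [ 3.14111324e+00 -2.48884934e-04  1.57072836e+00] 0.6548201100367267
medium_mid 0.79 [246.5, 172.6, 305.4, 253.7] [275.13324675 214.46207792] [0.6736 0.095 ] [-2.8 -0.5  2.8  0.5]
fresh_mid 0.96 [82.9, 150.4, 164.4, 224.7] [124.7463945  186.33969381] [0.5493 0.1067] [ 1.  -0.3 -1.1  0.2]
fresh_mid 0.84 [0.0, 113.1, 38.4, 188.7] [ 14.08478931 152.02363823] [0.4856 0.1362] [-2.9 -0.7 44.3  1. ]
```

View pics/w8.png

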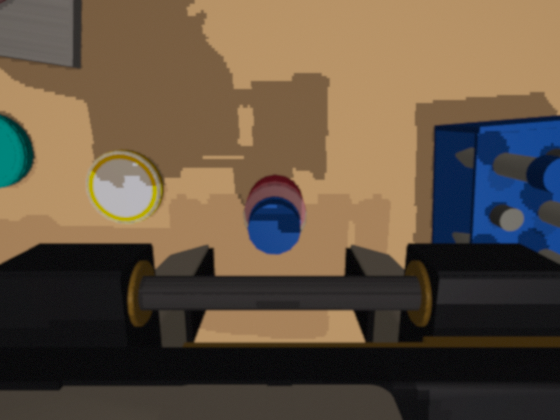

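The blue-capped medium bottle is at (274,222) and the fresh dish at (124,187). Down on the medium.

```bash
python3 -m jog '[1,-2,30,0,60,0,0,30,0,60,0,0,20,0,60,0,0,10,0,60,0,0,0,0,60,0,0,0,0,15,0,0,0,0,15,0,0,0,0,15]'; python3 -m jog '[0,0,0,0,15,0,0,0,0,15,0,0,-5,0,15,0,0,-20,0,15,0,0,-30,0,15,0,0,-35,0,15,0,0,-25,0,15,0,0,0,0,15]'
```

```text
t: 21.65
position: [0.6748, 0.0952, 0.0764]
eef_rot: [3.14, -0.0, 1.571]
force: [-0.6, 0.0, 3.1]
width: 0.442
t: 22.45
position: [0.6765, 0.0949, 0.1948]
eef_rot: [3.134, -0.001, 1.571]
force: [0.9, 0.1, -1.0]
width: 0.396
```

```bash
python3 -m jog '[-20,-5,-10,0,15,-40,-10,0,0,15,-45,-12,0,0,15,-45,-12,0,0,15,-45,-12,0,0,15,-45,-12,0,0,15,-45,-12,0,0,15,-45,-12,0,0,15]'; python3 -m jog '[-45,-12,0,0,15,-40,-10,0,0,15,-25,-7,0,0,15,-7,-2,0,0,15,0,0,0,0,15,0,0,0,0,15,0,0,0,0,15,0,0,0,0,15]'; python3 look.py pics/w9.png enzyme_mid
```

```text
t: 23.25
position: [0.5854, -0.237, 0.1996]
eef_rot: [-3.14, -0.0, 1.57]
force: [1.2, -0.2, -1.0]
width: 0.393
t: 24.05
position: [0.5569, -0.3502, 0.2001]
eef_rot: [3.142, -0.001, 1.573]
force: [0.6, -0.1, -0.9]
width: 0.395
24.1 [ 0.55677205 -0.35051357  0.20017685] [ 3.14144332e+00 -5.20998800e-04  1.57264939e+00] 0.3947364695216667
enzyme_mid 0.6 [251.7, 103.1, 294.2, 144.1] [272.437751   122.06425703] [ 0.5519 -0.2867] [ 1.6  0.3 -1.6 -0.3]
```

View pics/w9.png

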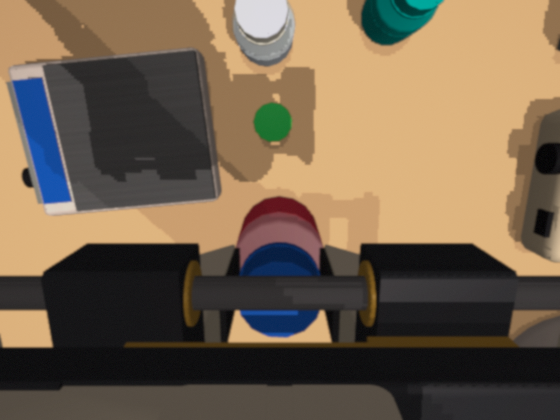

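The vial (272,122) and wash (264,20) are in line, and there is free space below the held medium bottle. I lower it.

```bash
python3 -m jog '[-1,0,25,0,15,0,0,30,0,15,0,0,30,0,15,0,0,25,0,15,0,0,8,0,15,0,0,0,0,15,0,0,0,0,15,0,0,0,0,15]'
```

```text
t: 24.95
position: [0.557, -0.3535, 0.0839]
eef_rot: [3.139, 0.001, 1.571]
force: [0.3, 0.2, -0.4]
width: 0.396
```

```bash
python3 -m jog '[1,0,3,0,15,0,0,2,0,15,0,0,2,0,15,0,0,0,0,15,0,0,1,0,15,0,0,0,0,15,0,0,0,0,15,0,0,0,0,15]'
```

```text
t: 25.75
position: [0.5567, -0.3516, 0.0762]
eef_rot: [3.14, -0.001, 1.571]
force: [-3.8, 5.6, 17.7]
width: 0.398
```

```bash
python3 -m jog '[0,0,-1,0,15,0,0,0,0,15,0,0,0,0,37,0,0,0,0,42,0,0,0,0,50,0,0,0,0,60,0,0,0,0,60,0,0,-10,0,60]';python3 -m jog '[0,0,-30,0,60,0,0,-40,0,60,0,0,-40,0,60,0,0,-20,0,60,0,0,0,0,60,0,0,0,0,60,0,0,0,0,60,0,0,0,0,60]'; python3 look.py pics/w10.png medium_mid wash_mid enzyme_mid
```

```text
t: 26.55
position: [0.5553, -0.3513, 0.0842]
eef_rot: [-3.139, -0.001, 1.571]
force: [-0.5, -0.3, 0.0]
width: 0.648
t: 27.35
position: [0.5556, -0.3514, 0.214]
eef_rot: [-3.14, -0.001, 1.571]
force: [0.2, -0.4, 0.9]
width: 0.657
27.4 [ 0.55567616 -0.35144674  0.21404466] [-3.13978467e+00 -8.87028397e-04  1.57069584e+00] 0.655024080620121
medium_mid 0.7 [254.3, 165.6, 308.6, 233.3] [280.50296516 199.02779837] [ 0.5566 -0.3515] [-0.2  0.5  0.2 -0.4]
wash_mid 0.74 [238.1, 0.0, 293.4, 68.4] [266.01521934  30.4870188 ] [ 0.5448 -0.2256] [-2.8 -0.9  2.7  9.9]
wash_mid 0.73 [358.1, 2.5, 436.4, 48.1] [393.16133774  19.3201029 ] [ 0.6434 -0.2273] [-5.5 -0.9  1.1 32. ]
enzyme_mid 0.73 [258.8, 102.7, 293.9, 137.8] [275.11090226 120.04417293] [ 0.5528 -0.2857] [-1.1 -1.5  1.1  2. ]
```

View pics/w10.png

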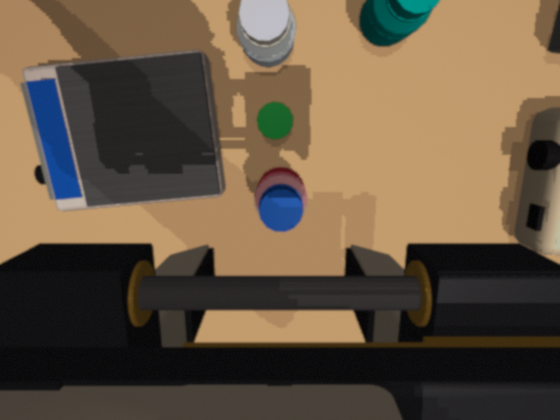

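The row is complete: wash (266,20), vial (275,120) and medium (281,205), all upright. Now the yellow-ringed dish.

```bash
python3 -m jog '[30,0,0,0,85,45,-1,0,0,85,45,-1,0,0,85,45,-1,0,0,85,45,-1,0,0,85,45,-1,0,0,85,45,-1,0,0,85,45,-1,0,0,85]'; python3 -m jog '[45,0,0,0,85,40,0,0,0,85,20,0,10,0,85,8,0,20,0,85,0,0,20,0,85,0,0,20,0,85,0,0,0,0,85,0,0,0,0,85]'; python3 -m jog '[0,0,0,0,85,0,0,0,0,85,0,0,0,0,85,0,0,0,0,85,0,0,0,0,85,0,0,0,0,85,0,0,0,0,85,0,0,0,0,85]'; python3 look.py pics/w11.png fresh_mid seeded_mid
```

```text
t: 28.35
position: [0.5488, -0.0051, 0.2153]
eef_rot: [3.141, -0.0, 1.571]
force: [1.1, 0.2, 0.6]
width: 0.927
t: 29.15
position: [0.5491, 0.1053, 0.1452]
eef_rot: [-3.141, 0.001, 1.57]
force: [-0.2, -0.6, 1.0]
width: 0.925
t: 29.95
position: [0.5491, 0.1062, 0.1452]
eef_rot: [-3.142, -0.0, 1.571]
force: [-0.1, 1.0, -0.1]
width: 0.922
30.0 [0.5491325  0.10615353 0.14520666] [-3.14154010e+00  3.58461093e-05  1.57069541e+00] 0.930276594991734
fresh_mid 0.87 [242.3, 167.7, 319.8, 249.2] [281.82275848 206.60203869] [0.55   0.1059] [-0.9  1.3  0.9 -1.3]
fresh_mid 0.68 [99.0, 127.3, 187.4, 208.9] [141.55938133 167.93316148] [0.4472 0.1372] [ 1.4 -0.1 -1.6  0. ]
fresh_mid 0.26 [116.7, 0.1, 181.3, 11.7] [149.35055866   6.0027933 ] 
seeded_mid 0.89 [119.0, 0.0, 182.2, 13.7] [150.56208278   6.31108144] [0.4686 0.2195] [-3.2 -1.3 25.8 81.9]
```

View pics/w11.png

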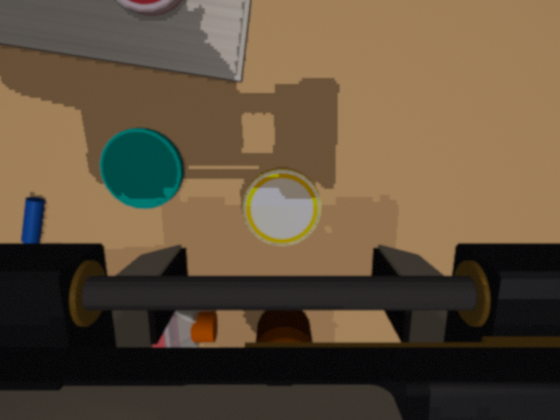

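The fresh dish is centred at (282,207), with the turquoise one clear at (142,167). I lower in two steps.

```bash
python3 -m jog '[0,1,30,0,85,0,0,35,0,85,0,0,30,0,85,0,0,15,0,85,0,0,5,0,85,0,0,0,0,85,0,0,0,0,85,0,0,0,0,85]' 10
```

```text
t: 30.9
position: [0.5511, 0.1064, 0.0315]
eef_rot: [3.14, -0.001, 1.571]
force: [0.1, 0.9, -0.1]
width: 0.928
```

```bash
python3 -m jog '[0,0,5,0,85,0,0,3,0,85,0,0,0,0,85,0,0,0,0,65,0,0,0,0,50,0,0,0,0,45,0,0,0,0,45,0,0,0,0,45]' 10
```

```text
t: 31.7
position: [0.5502, 0.1062, 0.0223]
eef_rot: [3.141, -0.0, 1.571]
force: [-0.1, -0.4, -0.2]
width: 0.649
```

```bash
python3 -m jog '[0,0,0,0,45,0,0,-5,0,45,0,0,-20,0,45,0,0,-35,0,45,0,0,-35,0,45,0,0,-35,0,45,30,-25,-30,0,45,35,-30,0,0,45]'; python3 -m jog '[20,-15,0,0,45,9,-10,0,0,45,0,0,0,0,45,0,0,0,0,45,0,0,0,0,45,0,0,0,0,45,0,0,0,0,45,0,0,0,0,45]'; python3 look.py pics/w12.png seeded_mid
```

```text
t: 32.5
position: [0.4979, 0.1706, 0.1864]
eef_rot: [3.135, -0.003, 1.566]
force: [0.4, 0.9, -0.5]
width: 0.648
t: 33.3
position: [0.4705, 0.1996, 0.1822]
eef_rot: [3.142, 0.0, 1.57]
force: [0.2, -0.7, -0.6]
width: 0.654
33.35 [0.47036699 0.19980973 0.18216217] [-3.14156498e+00  1.58079510e-04  1.57004107e+00] 0.6551126414971079
seeded_mid 0.63 [230.2, 75.5, 306.6, 148.1] [267.18445527 111.39193977] [0.4615 0.2707] [ 0.8 -1.9 -0.8  3.1]
```

View pics/w12.png

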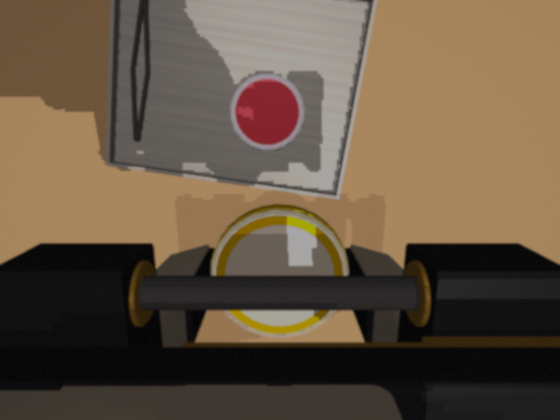

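```bash
python3 - <<'E'
from h import *
c=cam('wrist'); im=env.capture('wrist').astype(int); s=env.state(); print(s['position'])
r=((im[...,0]>110)&(im[...,1]<60)).astype(np.uint8); r[200:]=0
y,x=np.nonzero(r); print(len(x),x.mean(),y.mean(),x.min(),x.max(),y.min(),y.max())
hull=cv2.convexHull(np.c_[x,y]); e=cv2.fitEllipse(hull); print(e)
for z in(.014,.017): print(ray(c,[e[0][0]+.5,e[0][1]+.5],z))
print('side/scene')
E
```

```text
[0.47028106 0.20002849 0.18221579]
2991 267.5412905382815 112.01939150785691 237 297 81 143
((267.1254577636719, 111.9815673828125), (60.95146560668945, 63.46674728393555), 173.30934143066406)
[0.46052932 0.27177881 0.014     ]
[0.46062481 0.27173266 0.017     ]
side/scene
```

```bash
python3 -m jog '[20,-10,0,0,45,0,0,0,0,45,0,0,0,0,45,0,0,0,0,45,0,0,0,0,45,0,0,0,0,45,0,0,0,0,45,0,0,0,0,45]'; python3 - <<'E'
from h import *
c=cam('wrist'); im=env.capture('wrist'); cv2.imwrite('pics/w13.png',im[...,::-1]);im=im.astype(int); s=env.state(); print(s['position'],s['eef_rot'])
r=((im[...,0]>110)&(im[...,1]<60)).astype(np.uint8); r[200:]=0
y,x=np.nonzero(r)
hull=cv2.convexHull(np.c_[x,y]); e=cv2.fitEllipse(hull); print(e)
print(ray(c,[e[0][0]+.5,e[0][1]+.5],.017))
E
```

```text
t: 34.25
position: [0.4602, 0.22, 0.1823]
eef_rot: [3.142, -0.0, 1.57]
force: [0.7, 0.8, -0.4]
width: 0.652
[0.46023328 0.22008111 0.18225227] [ 3.14153370e+00 -2.93866359e-05  1.57060134e+00]
((279.7166748046875, 137.6454620361328), (59.993629455566406, 61.280086517333984), 2.362823724746704)
[0.46063142 0.27163595 0.017     ]
```

View pics/w13.png

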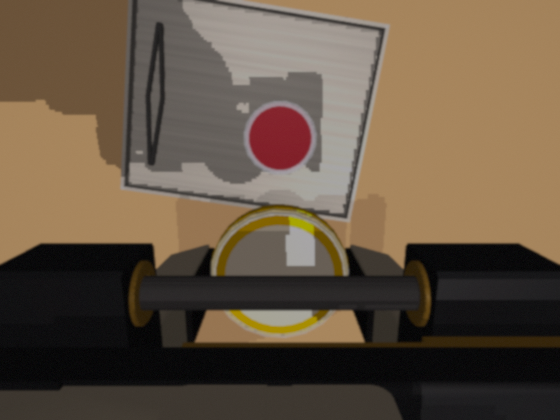

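```bash
python3 -m jog '[25,0,0,0,45,26,0,10,0,45,0,0,30,0,45,0,0,40,0,45,0,0,30,0,45,0,0,15,0,45,0,0,5,0,45,0,0,0,0,45]'; python3 -m jog '[0,0,0,0,45,0,0,0,0,45,0,0,0,0,45,0,0,0,0,45,0,0,0,0,45,0,0,0,0,45,0,0,0,0,45,0,0,0,0,45]'; python3 look.py pics/w14.png
```

```text
t: 35.1
position: [0.4601, 0.2709, 0.0519]
eef_rot: [-3.141, 0.001, 1.57]
force: [-0.0, 0.0, -0.2]
width: 0.65
t: 35.9
position: [0.4601, 0.2711, 0.0522]
eef_rot: [-3.142, 0.0, 1.571]
force: [-0.8, -0.2, -0.2]
width: 0.65
35.95 [0.46017473 0.27114905 0.05221099] [-3.14155816e+00  2.24985974e-05  1.57060174e+00] 0.6457635428952844
```

View pics/w14.png

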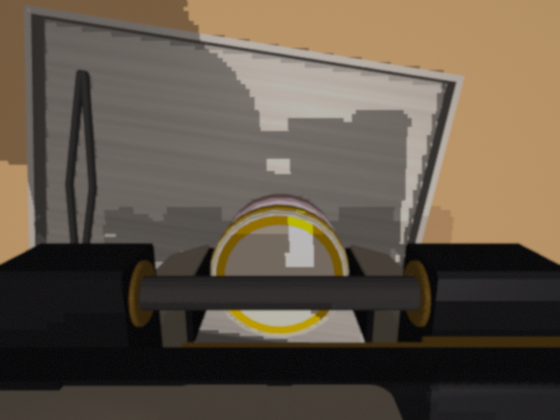

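```bash
python3 -m jog '[0,0,5,0,45,0,0,4,0,45,0,0,2,0,45,0,0,1,0,45,0,0,0.5,0,45,0,0,0,0,45,0,0,0,0,45,0,0,0,0,45]'
```

```text
t: 36.75
position: [0.4603, 0.2712, 0.0399]
eef_rot: [3.141, -0.0, 1.571]
force: [-1.1, 0.2, 0.6]
width: 0.652
```

```bash
python3 -m jog '[0,0,0.5,0,45,0,0,0,0,45,0,0,0.3,0,45,0,0,0,0,45,0,0,0,0,61,0,0,0,0,64,0,0,0,0,72,0,0,0,0,80]'; python3 -m jog '[0,0,0,0,80,0,0,-10,0,80,0,0,-20,0,80,0,0,-30,0,80,-20,0,-30,0,80,-40,0,-30,0,80,-30,0,0,0,80,0,0,0,0,80]'; python3 -m jog '[0,0,0,0,80,0,0,0,0,80,0,0,0,0,80,0,0,0,0,80,0,0,0,0,80,0,0,0,0,80,0,0,0,0,80,0,0,0,0,80]'; python3 look.py pics/w15.png fresh_mid seeded_mid
```

```text
t: 37.55
position: [0.4602, 0.2712, 0.0389]
eef_rot: [3.142, 0.0, 1.571]
force: [-0.8, -0.2, -0.4]
width: 0.824
t: 38.35
position: [0.4607, 0.1769, 0.1607]
eef_rot: [3.14, -0.001, 1.565]
force: [-0.8, 1.0, -0.0]
width: 0.871
t: 39.15
position: [0.4602, 0.1812, 0.1589]
eef_rot: [-3.142, 0.0, 1.571]
force: [0.1, -0.7, 0.4]
width: 0.871
39.2 [0.4601742  0.18116856 0.15893671] [ 3.14157280e+00 -2.82716537e-06  1.57070322e+00] 0.8703408560258533
fresh_mid 0.94 [234.4, 35.9, 322.9, 131.2] [279.40599969  81.48154547] [0.4594 0.2741] [ 3.2  1.5 -3.2 -6.9]
fresh_mid 0.83 [225.5, 222.6, 300.6, 273.0] [262.84961286 250.43210244] [0.4462 0.1379] [ 1.1 -4.2 -1.1 17.5]
```

View pics/w15.png

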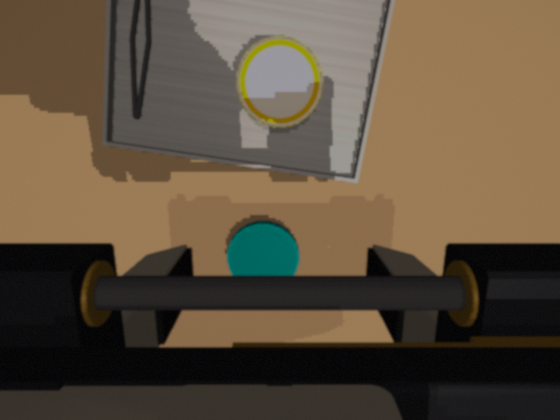

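```bash
python3 - <<'E'
from h import *
c=cam('wrist'); im=env.capture('wrist'); h=cv2.cvtColor(im,cv2.COLOR_RGB2HSV)
m=((h[...,0]>20)&(h[...,0]<34)&(h[...,1]>170)&(h[...,2]>80)).astype(np.uint8); m[200:]=0
y,x=np.nonzero(m); k=(x>220)&(x<335)&(y<135); e=cv2.fitEllipse(cv2.convexHull(np.c_[x[k],y[k]])); print(e,ray(c,[e[0][0]+.5,e[0][1]+.5],.032))
for n,sl in(('side',np.s_[130:250,150:300]),('scene',np.s_[150:280,140:420])):
    i=env.capture(n)[sl]; cv2.imwrite(f'pics/{n}_s.png',cv2.resize(i,None,fx=(5 if n=='side' else 2.8),fy=(5 if n=='side' else 2.8),interpolation=2)[...,::-1])
E
```

```text
((279.1231994628906, 80.98021697998047), (78.00322723388672, 82.68315124511719), 0.31139299273490906) [0.46014979 0.27287245 0.032     ]
```

View pics/side_s.png

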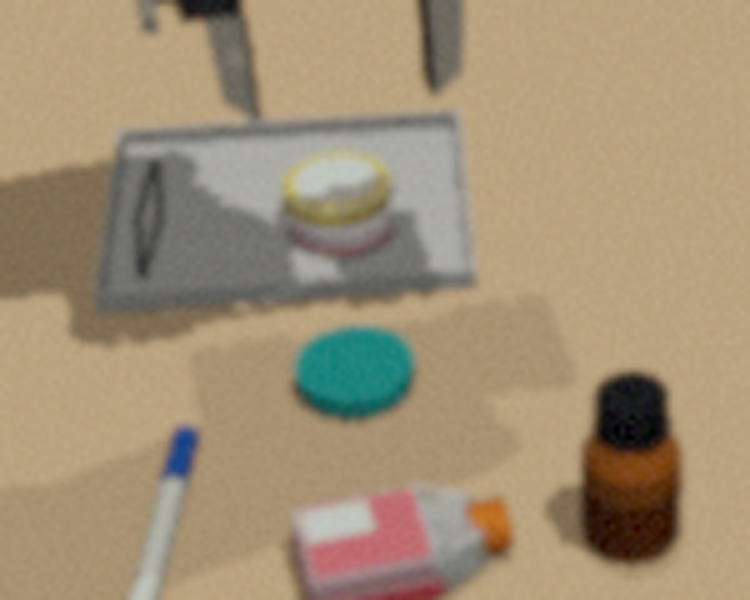

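View pics/scene_s.png

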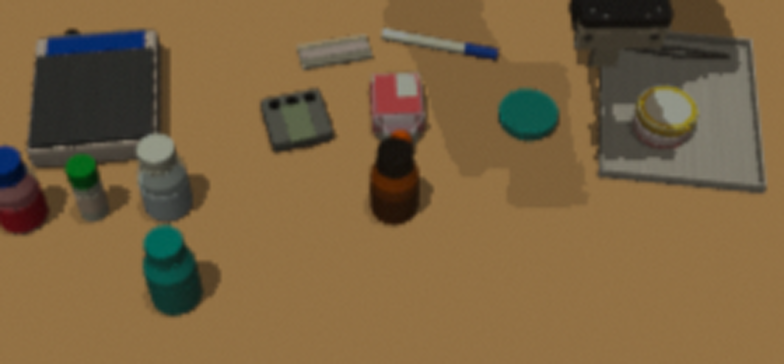

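The dishes are stacked squarely (side crop (337,190)) and the row is in place. Now I measure the flask.

```bash
python3 -m jog '[-25,-2,-5,0,85,-40,-4,-10,0,85,-45,-4,-10,0,85,-45,-4,-10,0,85,-40,-4,-5,0,85,-25,-2,0,0,85,0,0,0,0,85,0,0,0,0,85]'; python3 -m jog '[0,0,0,0,85,0,0,0,0,85,0,0,0,0,85,0,0,0,0,85,0,0,0,0,85,0,0,0,0,85,0,0,0,0,85,0,0,0,0,85]'; python3 look.py pics/w16.png flask_mid
python3 - <<'E'
import cv2
a=cv2.imread('pics/w16.png')[60:240,160:400]; cv2.imwrite('pics/w16z.png',cv2.resize(a,None,fx=3.3,fy=3.3,interpolation=2))
E
```

```text
t: 40.25
position: [0.4401, -0.039, 0.199]
eef_rot: [3.141, -0.0, 1.569]
force: [-0.0, 1.3, 0.2]
width: 0.926
t: 41.05
position: [0.4401, -0.0388, 0.1989]
eef_rot: [3.142, -0.0, 1.571]
force: [0.9, 0.4, -0.1]
width: 0.93
41.1 [ 0.44014642 -0.03884816  0.19893985] [ 3.14156106e+00 -5.84334546e-05  1.57057817e+00] 0.9265398582859483
flask_mid 0.78 [234.4, 114.9, 346.0, 178.6] [282.8011998  146.30894851] 
flask_mid 0.36 [252.6, 215.9, 331.2, 277.9] [290.27387678 248.78450363]
```

View pics/w16.png

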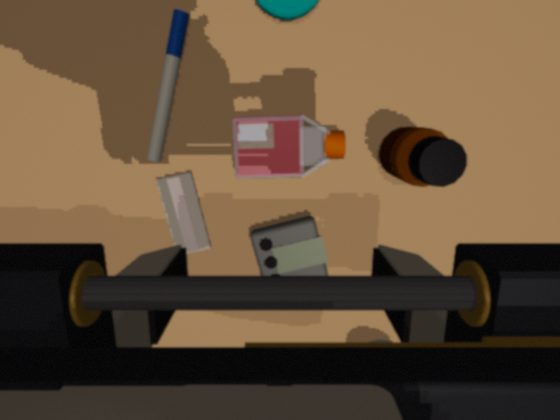

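View pics/w16z.png

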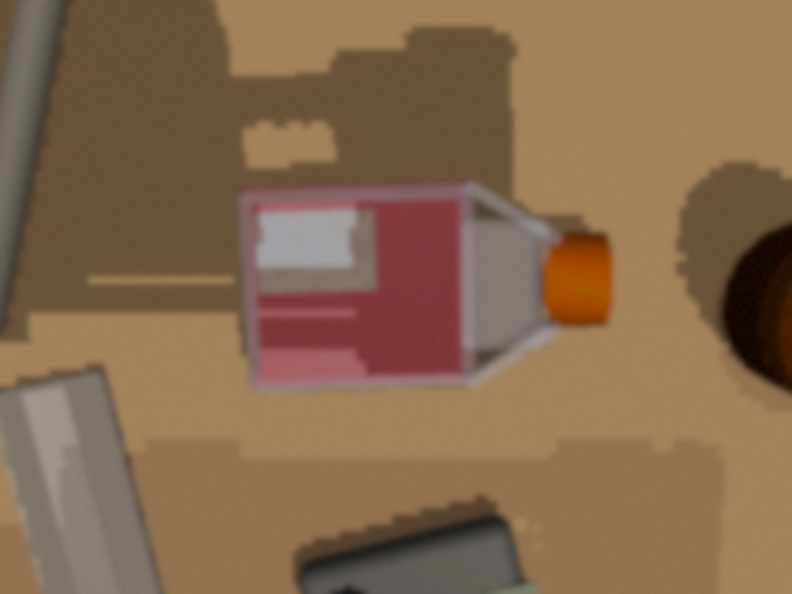

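```bash
python3 - <<'E'
from h import *
c=cam('wrist')
q=np.array([ray(c,p,.026)[:2] for p in [(233.3,118.2),(303,115.8),(303,176.4),(237.3,177.3)]]); print(q.round(4))
ca=ray(c,(344.8,144.2),.015)[:2]; b=ray(c,(323,144.2),.02)[:2]; print(ca,b)
l=(q[0]+q[3])/2; r=(q[1]+q[2])/2; d=r-l; print(l,r,np.linalg.norm(d),np.arctan2(d[1],d[0]), np.arctan2(*(ca-l)[::-1]))
u=(ca-l)/np.linalg.norm(ca-l)
print('centre',l+u*.0475,'grip',l+u*.0325)
E
```

```text
[[ 0.4019  0.0286]
 [ 0.4593  0.0304]
 [ 0.46   -0.0198]
 [ 0.4037 -0.0205]]
[0.49659935 0.00656974] [0.47710111 0.00694039]
[0.40279139 0.00405641] [0.45966661 0.00529494] 0.05688870468006518 0.021772790058164734 0.02678592378123607
centre [0.45027435 0.00532859] grip [0.43527973 0.00492685]
```

```bash
python3 -m jog '[0,0,0,8.5,72,0,0,0,8.5,72,0,0,0,8.5,72,0,0,0,8.5,72,0,0,0,8.5,72,0,0,0,8.5,72,0,0,0,8.5,72,0,0,0,8.5,72]'; python3 -m jog '[0,0,0,7,72,0,0,0,7,72,0,0,0,6.6,72,-3,-22,0,0,72,-3,-22,0,0,72,0,0,0,0,72,0,0,0,0,72,0,0,0,0,72]'; python3 look.py pics/w17.png flask_mid
```

```text
t: 41.95
position: [0.4401, -0.0388, 0.199]
eef_rot: [-3.142, -0.0, 0.378]
force: [0.2, -0.4, 0.5]
width: 0.789
t: 42.75
position: [0.4332, 0.0044, 0.199]
eef_rot: [3.141, -0.0, 0.024]
force: [-0.7, -0.1, -1.0]
width: 0.783
42.8 [0.43321163 0.00423949 0.19904059] [ 3.14155951e+00 -3.85554794e-04  2.31889919e-02] 0.783236799367213
flask_mid 0.7 [253.6, 126.0, 312.6, 230.9] [279.84497659 183.76737486]
```

View pics/w17.png

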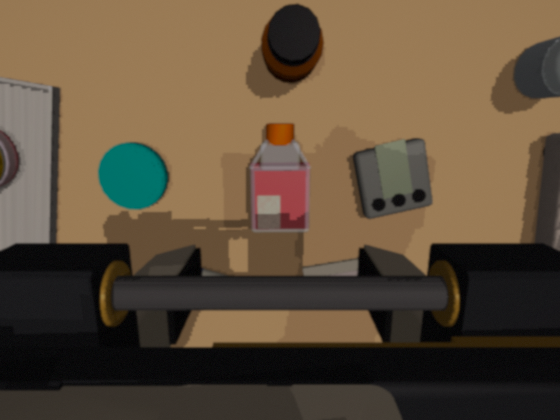

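The flask (280,180) is aligned with the jaws, cap at (281,132) and timer clear at (393,178). Going down.

```bash
python3 -m jog '[1,0,30,0,72,0,0,40,0,72,0,0,40,0,72,0,0,30,0,72,0,0,15,0,72,0,0,8,0,72,0,0,0,0,72,0,0,0,0,72]'; python3 look.py pics/w18.png
```

```text
t: 43.65
position: [0.4346, 0.0047, 0.0365]
eef_rot: [-3.142, -0.001, 0.024]
force: [-0.1, -0.8, -0.2]
width: 0.784
43.7 [0.43474127 0.00493519 0.03670047] [-3.14133350e+00 -1.42861003e-03  2.40965669e-02] 0.7824000657144989
```

View pics/w18.png

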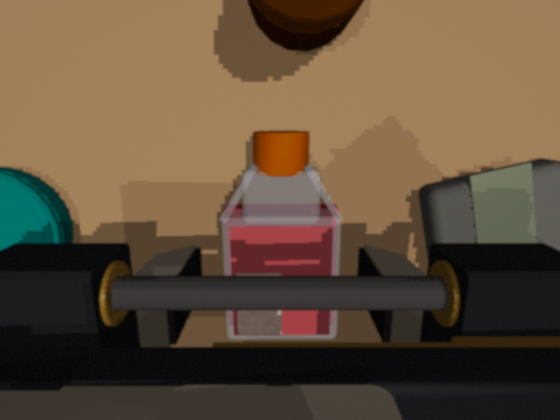

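```bash
python3 -m jog '[0,0,7,0,72,0,0,5,0,72,0,0,1,0,72,0,0,0,0,72,0,0,0,0,60,0,0,0,0,50,0,0,0,0,40,0,0,0,0,40]' 15; python3 -m jog '[0,0,0,0,40,0,0,0,0,40,0,0,-3,0,40,0,0,-10,0,40,0,0,-20,0,40,0,0,-25,0,40,0,0,-30,0,40,0,0,-30,0,40]'
```

```text
t: 44.5
position: [0.4342, 0.005, 0.023]
eef_rot: [-3.142, -0.0, 0.024]
force: [-0.9, -1.2, 1.8]
width: 0.566
t: 45.3
position: [0.4335, 0.0047, 0.1419]
eef_rot: [3.141, 0.001, 0.024]
force: [0.5, 0.5, -0.8]
width: 0.565
```

```bash
python3 -m jog '[0,0,-25,0,40,-1,15,-20,0,40,-2,30,-5,0,40,-3,45,0,0,40,-3,45,0,0,40,-3,45,0,0,40,-3,45,0,0,40,-2,40,0,0,40]'; python3 -m jog '[-2,25,0,0,40,0,12,0,0,40,0,0,0,-1.9,40,0,0,0,-1.9,40,0,0,0,0,40,0,0,0,0,40,0,0,0,0,40,0,0,0,0,40]'; python3 look.py pics/w19.png
```

```text
t: 46.1
position: [0.4228, -0.2623, 0.191]
eef_rot: [-3.141, -0.0, 0.024]
force: [0.8, 0.2, -0.4]
width: 0.564
t: 46.9
position: [0.4226, -0.2968, 0.1909]
eef_rot: [-3.141, -0.0, 0.091]
force: [-0.4, -0.0, -1.3]
width: 0.567
46.95 [ 0.42257339 -0.2969587   0.1909325 ] [-3.14146292e+00 -7.07931558e-05  9.11598023e-02] 0.5660217929727259
```

View pics/w19.png

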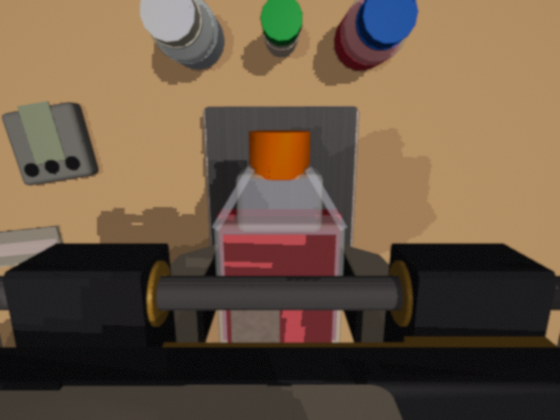

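The flask lines up over the plate: plate back edge columns 206–357, flask centre column 280, cap towards the vial at (281,20). A quick check of the plate's back edge, then I lower.

```bash
python3 - <<'E'
from h import *
c=cam('wrist'); 
for p in [(206,107),(357,107)]: print(ray(c,p,.04).round(4))
m=(ray(c,(206,107),.04)+ray(c,(357,107),.04))/2; print(m-.059*np.array([np.cos(.09),np.sin(.09),0]))
E
python3 -m jog '[0,0,25,0,40,0,0,30,0,40,0,0,30,0,40,0,0,20,0,40,0,0,10,0,40,0,0,0,0,40,0,0,0,0,40,0,0,0,0,40]'
```

```text
[ 0.4917 -0.2339  0.04  ]
[ 0.502  -0.3482  0.04  ]
[ 0.43811291 -0.29635642  0.04      ]
t: 47.75
position: [0.4231, -0.2978, 0.077]
eef_rot: [3.141, -0.002, 0.091]
force: [0.1, -0.6, -0.1]
width: 0.564
```

```bash
python3 -m jog '[0,-1,5,0,40,0,0,4,0,40,0,0,2,0,40,0,0,1,0,40,0,0,0.5,0,40,0,0,0,0,40,0,0,0,0,40,0,0,0,0,40]'
```

```text
t: 48.55
position: [0.4224, -0.2964, 0.0635]
eef_rot: [3.142, -0.0, 0.091]
force: [-0.1, -0.4, -0.7]
width: 0.567
```

```bash
python3 -m jog '[0,0,0.5,0,40,0,0,0,0,40,0,0,0.5,0,40,0,0,0,0,40,0,0,0,0,40,0,0,0,0,40,0,0,0,0,40,0,0,0,0,40]'
```

```text
t: 49.35
position: [0.4224, -0.2964, 0.063]
eef_rot: [-3.141, -0.001, 0.091]
force: [-1.6, 2.2, 11.0]
width: 0.565
```

Contact. I release and retreat upward.

```bash
python3 -m jog '[0,0,-0.3,0,40,0,0,0,0,53,0,0,0,0,56,0,0,0,0,62,0,0,0,0,70,0,0,0,0,74,0,0,-10,0,74,0,0,-25,0,74]'; python3 -m jog '[0,0,-30,0,74,0,0,-40,0,74,-20,0,-30,0,74,-30,0,0,0,74,0,0,0,0,74,0,0,0,0,74,0,0,0,0,74,0,0,0,0,74]'; python3 look.py pics/w20.png flask_mid wash_mid enzyme_mid medium_mid
python3 - <<'E'
from h import *
for n,sl in(('side',np.s_[140:420,160:440]),('scene',np.s_[150:280,100:420])):
    i=env.capture(n)[sl]; k=2.1 if n=='side' else 2.5; cv2.imwrite(f'pics/{n}_f.png',cv2.resize(i,None,fx=k,fy=k,interpolation=2)[...,::-1])
E
```

```text
t: 50.15
position: [0.4213, -0.2957, 0.0973]
eef_rot: [-3.14, 0.003, 0.09]
force: [0.7, -0.2, 0.8]
width: 0.807
t: 50.95
position: [0.3731, -0.3007, 0.1976]
eef_rot: [3.141, 0.001, 0.092]
force: [-0.6, 0.6, 0.2]
width: 0.808
51.0 [ 0.37306192 -0.30070956  0.19750548] [3.14146412e+00 6.74889253e-04 9.15297150e-02] 0.803645102637719
flask_mid 0.71 [242.2, 54.6, 313.8, 186.0] [279.67563913 126.61504425] 
wash_mid 0.7 [200.9, 34.3, 364.7, 241.6] [282.66657258 135.3681908 ] [ 0.4726 -0.2963] [  54.3    0.9  -46.4 -135.5]
wash_mid 0.64 [181.7, 0.0, 214.8, 7.7] [197.46308725   2.16778523] [ 0.4884 -0.2448] [-1.1 -0.8 39.4 74. ]
medium_mid 0.56 [346.3, 0.0, 379.0, 9.8] [361.83823529   2.78921569] [ 0.4965 -0.3347] [-40.3  -0.8   1.1  71.9]
```

View pics/w20.png

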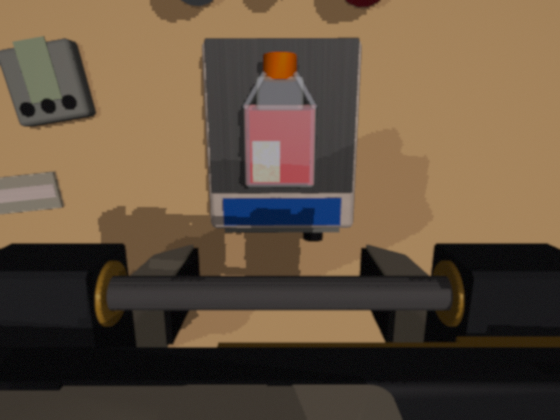

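View pics/side_f.png

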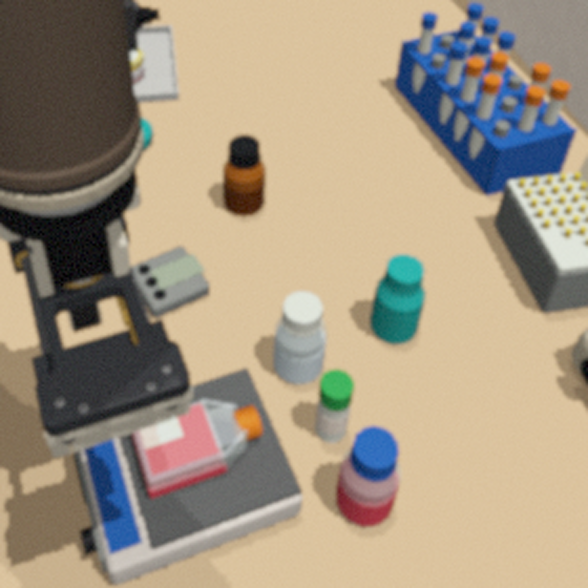

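View pics/scene_f.png

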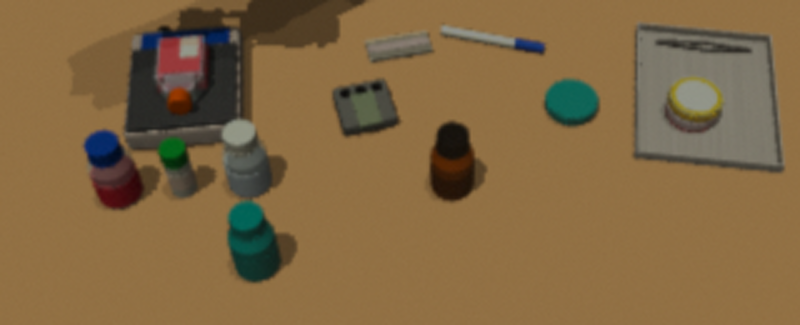

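```bash
python3 - <<'E'
from h import *
c=cam('wrist'); R=lambda p,z: ray(c,p,z)[:2]
B=(R((206,39),.04)+R((358,39),.04))/2; F=(R((211,194),.04)+R((354,194),.04))/2
o=(B+F)/2; u=(B-F)/np.linalg.norm(B-F); print('plate',o,np.linalg.norm(B-F),np.arctan2(u[1],u[0]))
r=(R((246,186),.066)+R((314,186),.066))/2; cap=R((280,53),.058)
v=cap-r; print(np.linalg.norm(v),np.arctan2(v[1],v[0])); m=(r+cap)/2; d=m-o
print('flask',m,'in plate',d@u,d@[-u[1],u[0]])
for n,p in dict(wash=(.545,-.217),vial=(.5515,-.2857),med=(.5566,-.3515)).items():
    e=np.array(p)-o; print(n,e@u,e@[-u[1],u[0]])
E
```

```text
plate [ 0.43696013 -0.29654946] 0.11770778805528491 0.0943473905126506
0.0937241676187518 0.08934732661587162
flask [ 0.43625035 -0.29480253] in plate -0.000542043755950106 0.0018060290135460308
wash 0.11505352781662787 0.0690175109704152
vial 0.11505256563065558 1.0699719103212747e-05
med 0.11393103152192487 -0.06597711856005305
```

All values are well inside tolerance and the gripper is clear, so I hand in.

```bash
python3 -c "
from station import env
print(env.state()['t'],env.sign_off())"
```

```text
the job is handed in; nothing more can be done
51.3 None
```

The bench is set out as asked and I handed the job in at 51.3 s; no verdict came back. I placed the vial, wash, medium and fresh dish in that order, then laid the flask on the plate last.

My last measurements in the plate's frame, from the wrist camera, are all within the limits:

| Thing | x (mm) | y (mm) |
|---|---|---|
| Vial | 115 | 0 |
| Wash | 115 | +69 |
| Medium | 114 | −66 |
| Flask | −0.5 | +1.8 |

- **Flask:** it lies flat, in line with the plate to about 0.005 rad, cap towards the vial.
- **Dishes:** the fresh dish sits about 1.5 mm off the pink one's centre as measured before stacking.
- **Bystanders:** in the final scene picture the amber bottle, timer and both turquoise look-alikes appear unmoved. I checked that by eye and did not re-measure their positions.
- **Disagreement:** my first two-camera fit put the pink dish about 11 mm from where the wrist camera later found it. I used the wrist value, which two views agreed on.
- **Harder set-down:** the medium bottle was set down with about 18 N of pressing force. I backed off before releasing, and it stands upright.

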